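# Shut the long umbrella case and slip it slantwise out of the half-open hallway drawer

## Task

A long hinged umbrella case lies open in the middle lane of the hallway drawer, its far half under the shelf; the drawer is out to its stop. Press the lid down until the two halves meet edge to edge, then tilt the case near end up and draw it out at a slant through the gap between the drawer front and the shelf, leaving all the other things where they lie. Finish while still holding the shut case in the gripper, wholly in front of the shelf's front edge and a few centimetres higher than the shelf top, with nothing but the gripper carrying it.

Things in the scene. Friction and masses are not known exactly. Their poses are not given: they have to be found in the camera images.
- shelf_unit: Low dark-wood shelf, its drawer standing open towards the robot, all fixed. Origin: on the table below the middle of the shelf board's front edge; +x points away from the robot into the shelf, +y left along the edge, z up. Shelf board x 0 to 260 mm, 440 mm wide, underside 92 mm and top 110 mm above the table. Things on the shelf stand 40 mm or more back from the edge.
- shelf_edge (a point): Middle of the lower front edge of the shelf board, 92 mm above the table.
- drawer_front_top (a point): Middle of the top edge of the drawer front, 78 mm above the table. The drawer front is 15 mm thick, its inner face 150 mm nearer the robot than the shelf edge; a brass pull sticks out 24 mm from its outer face.
- lane_floor (a point): Point on the drawer's floor, 22 mm above the table, in the middle of the middle lane, below the shelf edge. The lane is 170 mm wide between two dividers 6 mm thick with tops 70 mm above the table; it runs from the drawer front back to 200 mm beyond this point.
- case: Loose plain grey hard clamshell case lying lengthwise in the middle lane, 240 mm long, 50 mm wide, 26 mm thick when shut (bottom half 14 mm, lid 12 mm), about 0.2 kg. Origin: centre of the underside; x along the length (+x is the far end, under the shelf), y across the width to the hinge side (left seen from the robot), z up.
- case_lid (a joint): Opening angle of the case's lid, rad: 0 shut edge to edge, up to 1.1. Hinged along the long left side, at y = +25 mm, 14 mm above the underside in the case's frame; the right-hand edge of the lid goes up as it opens. The hinge is stiff (about 0.035 N m): the lid stays where it is left.
- case_near_end (a point): Middle of the case's underside at its near end (x = -120 mm in the case's frame).
- case_far_end (a point): Middle of the case's underside at its far end (x = +120 mm in the case's frame).
- phone: Bystander: black phone 150 x 74 x 9 mm lying in one of the drawer's side lanes; origin at the underside's centre.
- phone_cover: Bystander: ribbed rubber phone cover 154 x 80 x 12 mm in the other side lane; origin at the underside's centre.
- keys: Bystander: key ring 37 mm across with two keys on the shelf top; origin at the ring's centre.
- paperweight: Bystander: glass paperweight 70 mm across, 46 mm high, on the shelf top; origin at the underside's centre.
- bowl: Bystander: clay bowl 110 mm across, 45 mm high, on the shelf top; origin at the underside's centre.
- shoe_brush: Bystander: wooden shoe brush 150 x 50 x 40 mm on the table right of the shelf; origin at the underside's centre.
- candle_jar: Bystander: candle jar 72 mm across, 80 mm high, on the table left of the shelf; origin at the underside's centre.
There are look-alikes about, which are no part of the job. What is meant by the case is not brown or orange, and is the larger of those in its own colour.

How it is judged (in metres and radians):
On the way, in this order (a step that is already met when the one before it is completed fails the run):
1. the lid is shut, edge to edge, with the case still lying in the drawer (value of joint case_lid below 0.04 rad and height (world z) of each of case_far_end, case_near_end below 0.06 m), for 0.2 s.
2. the shut case slants through the gap: near end raised above the drawer front, far end still under the shelf (height (world z) of case_near_end above 0.085 m and x of case_far_end in the frame of shelf_unit above 0 m and height (world z) of case_far_end below 0.08 m and value of joint case_lid below 0.06 rad), for 0.1 s.
At the end, for the whole second after the job is handed in: The case is held still in the fingers (speed under 30 mm/s), lid shut (under 0.06 rad), both ends at least 10 mm in front of the shelf's front edge and both ends' undersides over 125 mm above the table (15 mm above the shelf top), touching no part of the shelf unit (x of each of case_near_end, case_far_end in the frame of shelf_unit below -0.01 m and height (world z) of each of case_near_end, case_far_end above 0.125 m and value of joint case_lid below 0.06 rad and contact force between the fingers and case above 2 N and contact force between case and shelf_unit below 0.1 N and linear speed of case below 0.03 m/s); the arm keeps its last pose, push and grip.
It fails at once if the phone or the rubber phone cover in the drawer is moved more than 25 mm (distance of any of phone, phone_cover from where it was at the start of the episode above 0.025 m).
It fails at once if the keys, paperweight or bowl on the shelf is moved more than 25 mm (distance of any of keys, paperweight, bowl from where it was at the start of the episode above 0.025 m).
It fails at once if the shoe brush or candle jar is moved more than 25 mm (distance of any of shoe_brush, candle_jar from where it was at the start of the episode above 0.025 m).
It also fails if it takes over 48 s, if anything falls off the work surface, if the arm or the gripper's body presses on something with over 40 N, if the wrist force passes 120 N, or if a joint passes its speed limit or range.

## Robot

A 7-joint arm with a two-finger parallel gripper is mounted at the origin on the work surface. World frame = base frame: x ahead of the robot, y to its left, z up, the work surface at z = 0. Lengths are in mm, angles in rad, forces in N, time in s.
With the tool pointing down it reaches from about 425 to 875 mm from the base axis. Payload 4.7 kg.
Tool frame: the origin (TCP) lies midway between the tips of the shut fingers; the grasp point (between the pads) lies 19 mm behind it; z points along the fingers, y is the line along which they close (so a half turn about z gives the same grasp; the last joint's range is limited). The gripper opens to 85 mm and grips with 20 to 120 N. Pads are 22 mm wide; open, the fingers measure 114 mm over their backs; the gripper's body (76 mm by 85 mm) begins 54 mm behind the grasp point. The pads swing forward as they close: fully open they stand 13 mm farther back than shut.
Start: joints at [-1.131, 0.321, -0.07, 1.45, 0.023, 1.371, -0.057], TCP at [268.51, 591.969, 231.349] pointing down, gripper open.
Joint ranges: [-2.86, 2.86], [-0.3, 2.09], [-1.38, 1.24], [0.06, 2.45], [-1.56, 4.7], [0.09, 2.05], [-2.69, 2.69]. Speed limits (rad/s): [2.57, 2.57, 3.14, 3.14, 3.14, 3.14, 3.14].

## Interface

Orientations are given as [roll, pitch, yaw] about the fixed x, y, z axes, in that order (R = Rz(yaw) Ry(pitch) Rx(roll)).
In Python, from cell import arm, solve_ik, eyes gives the robot as it stands. Calls block until the motion is done:
- arm.reach(position, orientation): joint-space move of the TCP to a pose.
- arm.movel(position, rotation=None, velocity=150, until_force=None): straight line of the TCP; rotation=None keeps the orientation; velocity is the mean speed in mm/s. With until_force (N) it stops when the force on the tool has changed by that much, and returns True; else False.
- arm.goto_joints(angles): joint-space move.
- arm.let_go() and arm.close_gripper(newtons=None): open the fingers fully, or close them until they stop; newtons is the grip in N (None keeps the last).
- arm.pause(seconds).
- solve_ik(position, orientation): joint angles nearest the present ones, or None.
- eyes.snapshot(name): name is "scene" or "top" or "wrist"; returns the picture (384x512x3 uint8, red, green, blue); there is no depth.
- eyes.camera_model(name): a dict with "mtx" (3x3 intrinsics, pixels), "R" (3x3) and "t" (3): a world point X has camera coordinates R X + t. Camera axes: x right, y down, z forward; pixel columns grow to the right and rows downward; lengths in mm; the calibration is good to about 2 mm. A picture is of the moment at which its call begins: read the wrist's pose just before it. camera_model takes no time and is no camera call; for the wrist camera it gives the pose at the moment of the call.
A pose or a line that the arm cannot do raises arm.MotionError and nothing moves.
- arm.sign_off(): hands the job in; it is judged then, once.
Readings, each from a call of its own:
- arm.read_t(): time.
- arm.read_qpos(): joint angles.
- arm.read_qd(): joint speeds.
- arm.read_tau(): joint torques, N m.
- arm.read_tcp_pos(): TCP position.
- arm.read_tcp_rot(): TCP orientation.
- arm.read_wrist_force(): force on the tool from outside, world axes, zero at the start.
- arm.read_wrist_torque(): the same for the moment, N m.
- arm.read_gripper_width(): finger opening in mm.
- arm.read_grasp_force(): force on a finger pad.
Only numpy, scipy, OpenCV 4.12 (cv2) and the standard library are available. Lean on these libraries where they do the work, as an engineer would, in place of code of your own. Each camera call takes 0.05 s, during which the arm holds its last target. There are 200 camera calls.

## Working session

There is one attempt and no reset: what is moved stays moved. The work goes in short steps, each a Python script; the robot and the scene stay as the last script left them, time stands still between calls to the robot, and variables do not carry over. Pictures are saved under pics/ and viewed, at most 10 in all, crops included, and the job is handed in when it is done.

```bash
ls; mkdir -p pics
python3 - <<'E'
from cell import arm,eyes
import cv2,numpy as np
for n in("scene","top"):
    im=eyes.snapshot(n); cv2.imwrite(f"pics/{n}0.png",cv2.resize(im[:,:,::-1],(800,600),interpolation=cv2.INTER_CUBIC))
    np.save(f"pics/{n}0.npy",im)
    m=eyes.camera_model(n); print(n,m["mtx"].tolist(),(-m["R"].T@m["t"]).round(),m["R"][2].round(3))
print(arm.read_t(),arm.read_tcp_rot())
E
```

```text
pics
scene [[351.8200585209741, 0.0, 255.5131372624772], [0.0, 351.8200585209741, 191.4633579577713], [0.0, 0.0, 1.0]] [985. -62. 947.] [-0.488  0.053 -0.871]
top [[360.5236565229893, 0.0, 259.17654354372866], [0.0, 360.5236565229893, 186.24163224750328], [0.0, 0.0, 1.0]] [ 320.  -15. 1271.] [ 0.142  0.006 -0.99 ]
0.1 [-3.13984289e+00  1.18101721e-04  2.71576512e+00]
```

View pics/scene0.png

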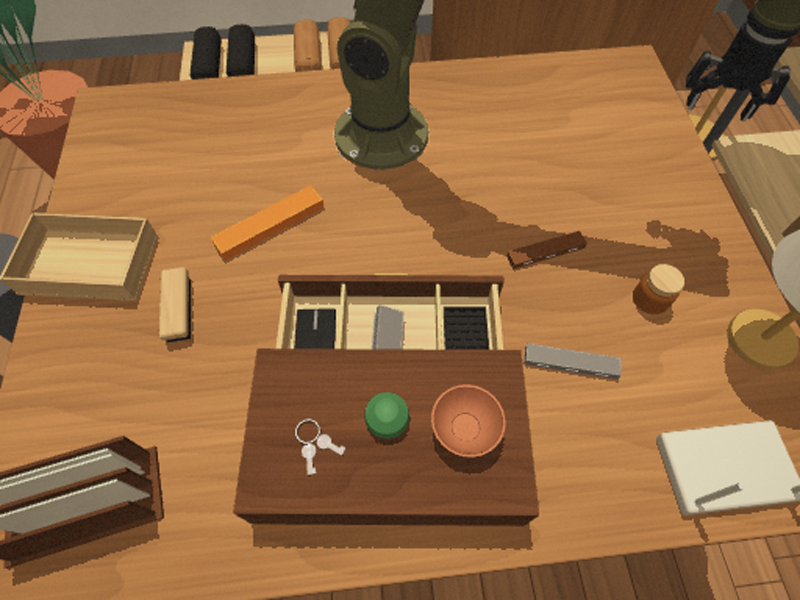

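View pics/top0.png

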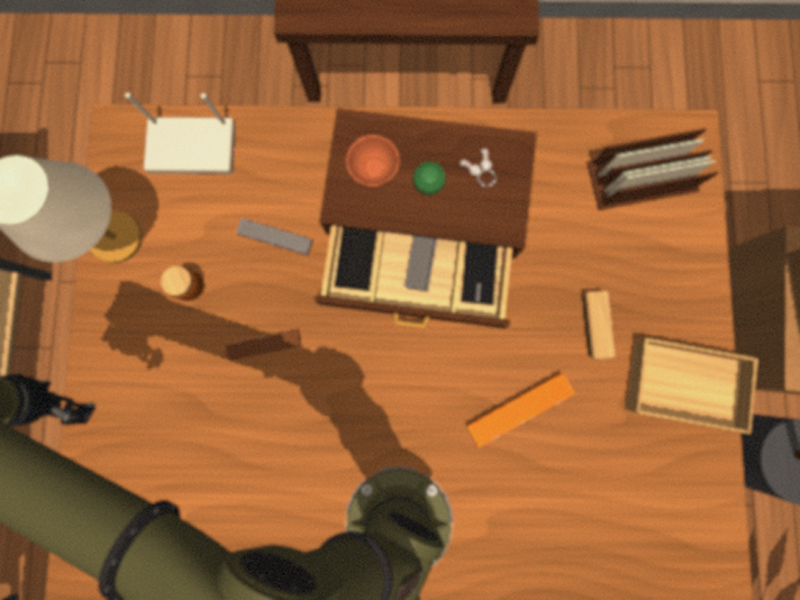

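The drawer's grey case (scene 388,328; top 421,262) is a candidate, and so are the grey strip on the table (top 275,237), the brown one (262,345) and the orange one (520,410). The drawer one fits: it is grey, wide and in the middle lane. I'll check it in an enlarged crop.

Run:
```python
import cv2,numpy as np
t=np.load("pics/top0.npy")[135:215,195:345]; s=np.load("pics/scene0.npy")[165:245,165:345]
a=cv2.resize(t,None,fx=5,fy=5,interpolation=cv2.INTER_CUBIC)[:,:,::-1]
cv2.imwrite("pics/c_top.png",a)
b=cv2.resize(s,None,fx=4.4,fy=4.4,interpolation=cv2.INTER_CUBIC)[:,:,::-1]
cv2.imwrite("pics/c_scene.png",b)
```

```text
(no output)
```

View pics/c_top.png

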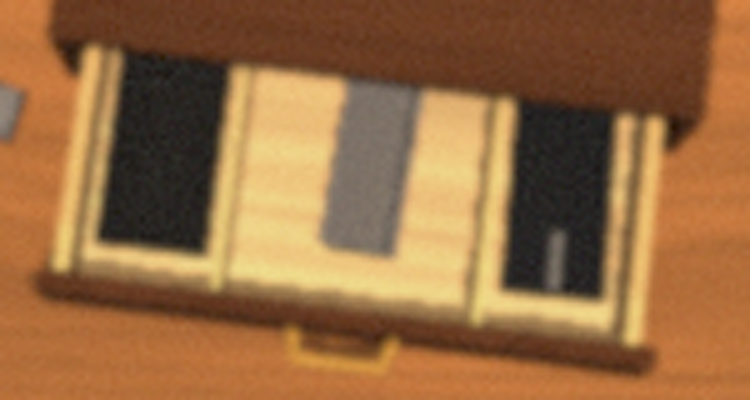

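View pics/c_scene.png

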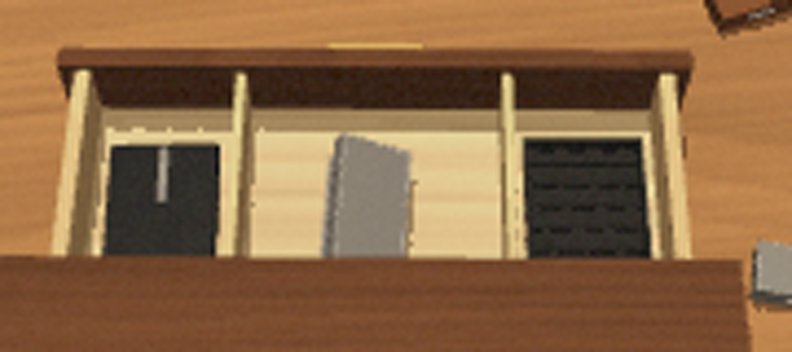

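```bash
cat > fit.py <<'E'
import numpy as np
from cell import arm,eyes
from scipy.optimize import least_squares
def proj(n,P):
    m=eyes.camera_model(n); c=m["R"]@P+m["t"]; q=m["mtx"]@c; return q[:2]/q[2]
T=lambda x,y:np.array([195+(x+.5)/5-.5,135+(y+.5)/5-.5])
S=lambda x,y:np.array([165+(x+.5)/4.4-.5,165+(y+.5)/4.4-.5])
def world(p,L): 
    c,s=np.cos(p[2]),np.sin(p[2]); return np.array([p[0]+c*L[0]-s*L[1],p[1]+s*L[0]+c*L[1],L[2]])
sh=[("scene",S(241,72),(-150,-88,70)),("scene",S(508,72),(-150,88,70)),
("top",T(217,288),(-150,88,70)),("top",T(478,322),(-150,-88,70)),
("scene",S(745,261),(0,220,110))]
def fs(p):
    r=[proj(n,world(p,L))-u for n,u,L in sh]
    # line constraints: point on shelf edge of free y -> use distance to line
    for n,u,z in (("top",T(240,65),92),("top",T(505,97),92),("scene",S(334,258),110)):
        a,b=proj(n,world(p,(0,-200,z))),proj(n,world(p,(0,200,z))); d=(b-a)/np.linalg.norm(b-a)
        r.append([d[0]*(u-a)[1]-d[1]*(u-a)[0]])
    return np.concatenate(r)
s=least_squares(fs,[680,-40,0],loss="soft_l1"); print("shelf",s.x.round(3),fs(s.x).round(1))
def pt(q,x,hinge):
    th=q[3]; y=25+12*np.sin(th)-(0 if hinge else 50*np.cos(th)); z=22+14+12*np.cos(th)+(0 if hinge else 50*np.sin(th))
    return world(q,(x,y,z))
def fc(q):
    r=[proj("top",pt(q,-120,1))-T(323,245),proj("top",pt(q,-120,0))-T(396,255),
       proj("scene",pt(q,-120,1))-S(410,152),proj("scene",pt(q,-120,0))-S(342,136)]
    for n,u,h in(("top",T(345,82),1),("top",T(419,88),0),("scene",S(409,255),1),("scene",S(335,255),0)):
        a,b=proj(n,pt(q,-120,h)),proj(n,pt(q,60,h)); d=(b-a)/np.linalg.norm(b-a)
        r.append([d[0]*(u-a)[1]-d[1]*(u-a)[0]])
    return np.concatenate(r)
c=least_squares(fc,[s.x[0]+20,s.x[1],s.x[2],.5]); print("case",c.x.round(3),fc(c.x).round(1))
d=c.x[:2]-s.x[:2];co,si=np.cos(s.x[2]),np.sin(s.x[2]); print("case in shelf",co*d[0]+si*d[1],-si*d[0]+co*d[1],c.x[2]-s.x[2])
print("near end",world(c.x,(-120,0,22)))
E
python3 fit.py
```

```text
shelf [ 6.08423e+02 -4.00610e+01 -1.16000e-01] [-0.1  0.7 -0.2  0.8 -0.7  0.3 -0.8  0.1 -0.6 -0.4  0.   0.2 -0. ]
case [ 6.19505e+02 -4.96060e+01 -1.45000e-01  2.81000e-01] [-1.2 -0.3 -1.8 -0.7 -0.2 -0.7 -1.4  0.1  0.4  1.3 -0.8 -1.5]
case in shelf 12.112000848652956 -8.199614335420174 -0.02907065974666316
near end [500.76428448 -32.26943535  22.        ]
```

The drawer case is confirmed: grey, 50 mm wide, near end at top-crop (360,250), right edge raised. Next is a closer look from the wrist, and I'll check IK at the same time.

Run:
```python
from cell import arm,eyes,solve_ik
import cv2,numpy as np
from scipy.spatial.transform import Rotation as Ro
m=eyes.camera_model("wrist"); p=np.array(arm.read_tcp_pos()); R=Ro.from_euler("xyz",arm.read_tcp_rot()).as_matrix()
print("cam in tool",R.T@(-m["R"].T@m["t"]-p),R.T@m["R"][2])
for y in(-.13,np.pi-.13):
    for pos in([495,-32,290],[520,-35,25],[500,-30,250],[430,-20,250]): 
        for pit in (0,-.2,.4):
            o=(Ro.from_euler("y",0)*Ro.from_euler("z",-.13)*Ro.from_euler("y",pit)*Ro.from_euler("z",y+.13)*Ro.from_euler("x",np.pi)).as_euler("xyz")
            q=solve_ik(pos,o); print(round(y,2),pos,pit,None if q is None else np.round(q,2))
```

```text
cam in tool [  72.58754218    0.5700605  -142.28388396] [-2.86650755e-01 -7.46328515e-04  9.58034857e-01]
-0.13 [495, -32, 290] 0 [-0.59 -0.06  0.58  1.75  0.03  1.44 -1.71]
-0.13 [495, -32, 290] -0.2 [-0.51 -0.23  0.43  1.9   0.14  1.26 -1.82]
-0.13 [495, -32, 290] 0.4 [-0.53  0.33  0.73  1.47 -0.19  1.83 -1.5 ]
-0.13 [520, -35, 25] 0 [-0.6   0.31  0.7   2.01 -0.25  0.92 -1.47]
-0.13 [520, -35, 25] -0.2 [-0.57  0.14  0.6   2.17 -0.09  0.66 -1.61]
-0.13 [520, -35, 25] 0.4 [-0.45  0.63  0.66  1.66 -0.35  1.4  -1.38]
-0.13 [500, -30, 250] 0 [-0.59 -0.03  0.59  1.8   0.02  1.36 -1.7 ]
-0.13 [500, -30, 250] -0.2 [-0.51 -0.2   0.44  1.95  0.13  1.17 -1.81]
-0.13 [500, -30, 250] 0.4 [-0.52  0.36  0.72  1.51 -0.21  1.76 -1.49]
-0.13 [430, -20, 250] 0 [-0.58 -0.21  0.5   1.94  0.1   1.38 -1.81]
-0.13 [430, -20, 250] -0.2 None
-0.13 [430, -20, 250] 0.4 [-0.58  0.18  0.68  1.69 -0.12  1.72 -1.58]
3.01 [495, -32, 290] 0 [-0.59 -0.06  0.58  1.75  0.03  1.44  1.43]
3.01 [495, -32, 290] -0.2 [ 0.09 -0.18 -0.09  1.88  0.01  1.24  1.44]
3.01 [495, -32, 290] 0.4 [-0.39  0.3   0.54  1.46 -0.15  1.82  1.6 ]
3.01 [520, -35, 25] 0 [-0.48  0.28  0.55  2.   -0.18  0.91  1.61]
3.01 [520, -35, 25] -0.2 [-0.56  0.14  0.6   2.17 -0.09  0.66  1.53]
3.01 [520, -35, 25] 0.4 [-0.32  0.58  0.48  1.66 -0.26  1.38  1.68]
3.01 [500, -30, 250] 0 [-0.57 -0.03  0.57  1.8   0.01  1.36  1.44]
3.01 [500, -30, 250] -0.2 [ 0.1  -0.15 -0.1   1.94  0.01  1.16  1.43]
3.01 [500, -30, 250] 0.4 [-0.38  0.33  0.53  1.51 -0.16  1.75  1.6 ]
3.01 [430, -20, 250] 0 [ 0.14 -0.15 -0.14  1.92 -0.02  1.37  1.45]
3.01 [430, -20, 250] -0.2 None
3.01 [430, -20, 250] 0.4 [-0.45  0.16  0.52  1.69 -0.1   1.71  1.53]
```

Run:
```python
from cell import arm,eyes
import cv2,numpy as np
arm.reach([490,-30,270],[np.pi,0,np.pi-.13])
m=eyes.camera_model("wrist"); im=eyes.snapshot("wrist")
np.savez("pics/w.npz",im=im,**m); cv2.imwrite("pics/w.png",cv2.resize(im[:,:,::-1],(800,600),interpolation=cv2.INTER_CUBIC)); print(arm.read_t(),arm.read_qpos())
```

```text
2.5083 [-0.41413683 -0.05097798  0.40642234  1.78737279  0.02048342  1.40125525
  1.43093335]
```

View pics/w.png

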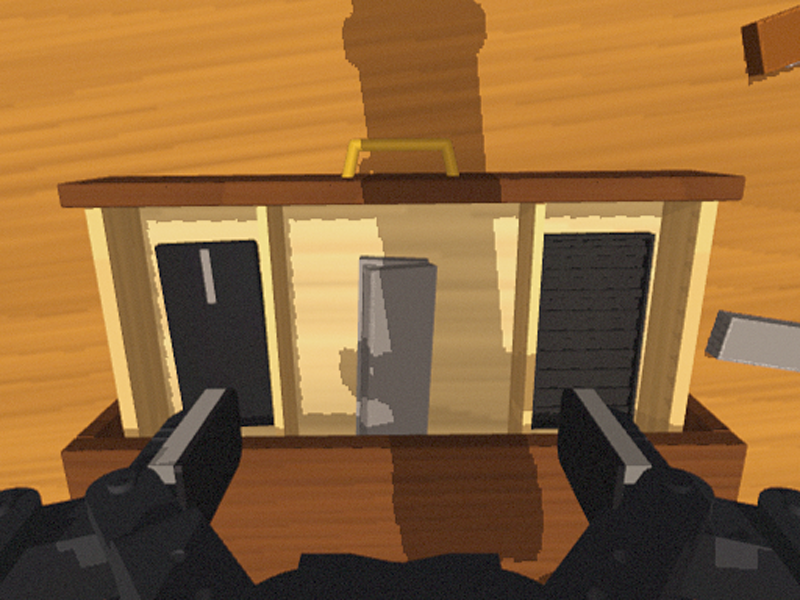

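The wrist view shows the open clamshell at (395,345): bottom-half rim on the left, lid hinged on the right, near end at row ~258. The shelf edge is at row ~435. I'll enlarge it.

Run:
```python
import cv2,numpy as np
im=np.load("pics/w.npz")["im"][155:285,215:295]
g=(255*(im/255.)**.6).astype(np.uint8)
cv2.imwrite("pics/w2.png",cv2.resize(g[:75,:,::-1],None,fx=8,fy=8,interpolation=cv2.INTER_CUBIC))
```

```text
(no output)
```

View pics/w2.png

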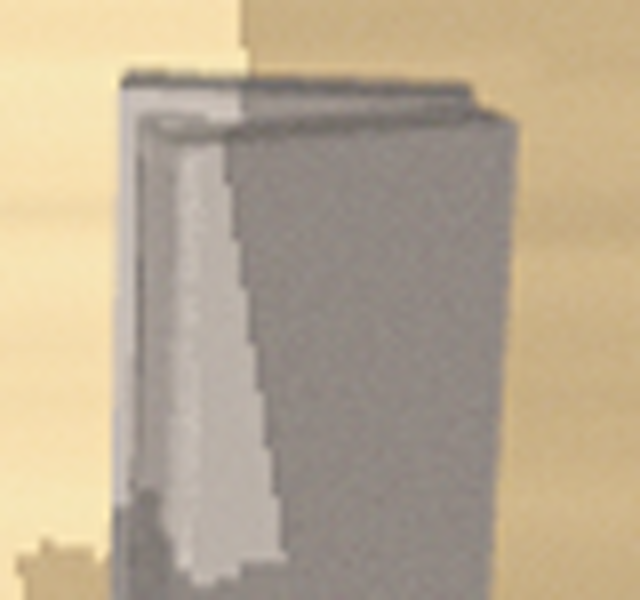

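```bash
cat > fit2.py <<'E'
from fit import *
W=np.load("pics/w.npz")
def pw(P): c=W["R"]@P+W["t"]; q=W["mtx"]@c; return q[:2]/q[2]
U=lambda x,y:np.array([215+(x+.5)/8-.5,155+(y+.5)/8-.5])
V=lambda x,y:np.array([(x+.5)*.64-.5,(y+.5)*.64-.5])
def ln(u,a,b): d=(b-a)/np.linalg.norm(b-a); return [d[0]*(u-a)[1]-d[1]*(u-a)[0]]
def fs2(p):
    r=[ .5*fs(p)]
    for u,L in((V(263,205),(-150,-88,70)),(V(534,204),(-150,88,70))): r.append(pw(world(p,L))-u)
    for x in(300,470): r.append(ln(V(x,435),pw(world(p,(0,-200,110))),pw(world(p,(0,200,110)))))
    return np.concatenate(r)
s2=least_squares(fs2,s.x).x; print("shelf",s2.round(3),fs2(s2)[-6:].round(1))
def low(q,x,y,z): return pw(world(q,(x,y,22+z)))
def fc2(q):
    r=[low(q,-120,-25,14)-U(122,84),low(q,-120,25,14)-U(472,92),pw(pt(q,-120,1))-U(516,124),pw(pt(q,-120,0))-U(180,140),
     ln(U(113,590),low(q,-120,-25,14),low(q,-40,-25,14)),ln(U(494,590),pw(pt(q,-120,1)),pw(pt(q,-40,1)))]
    return np.concatenate(r)
q2=least_squares(fc2,c.x).x; print("case",q2.round(3),fc2(q2).round(1),"old views",fc(q2).round(1))
d=q2[:2]-s2[:2];co,si=np.cos(s2[2]),np.sin(s2[2]); print("in shelf",co*d[0]+si*d[1],-si*d[0]+co*d[1],q2[2]-s2[2])
np.savez("pose.npz",s=s2,c=q2)
E
python3 fit2.py
```

```text
shelf [ 6.08423e+02 -4.00610e+01 -1.16000e-01] [-0.1  0.7 -0.2  0.8 -0.7  0.3 -0.8  0.1 -0.6 -0.4  0.   0.2 -0. ]
case [ 6.19505e+02 -4.96060e+01 -1.45000e-01  2.81000e-01] [-1.2 -0.3 -1.8 -0.7 -0.2 -0.7 -1.4  0.1  0.4  1.3 -0.8 -1.5]
case in shelf 12.112000848652956 -8.199614335420174 -0.02907065974666316
near end [500.76428448 -32.26943535  22.        ]
shelf [ 6.04433e+02 -4.37990e+01 -1.29000e-01] [-3.1 -4.6  3.4 -4.  -5.6 -5.6]
case [ 6.20366e+02 -5.37720e+01 -1.63000e-01  4.45000e-01] [-0.5  0.1  0.7  0.6  0.5 -1.  -0.3  0.3 -0.3 -0.1] old views [-1.1 -0.8 -2.5 -1.5 -0.2  0.  -0.5 -0.6 -0.2  1.6 -1.3 -1.2]
in shelf 17.08015617977193 -7.847490127906781 -0.03466502538048724
```

```bash
sed -i 's/(0,-200,110))),pw(world(p,(0,200,110)/(0,-200,92))),pw(world(p,(0,200,92)/' fit2.py; python3 fit2.py|tail -3
```

```text
shelf [ 6.08423e+02 -4.00610e+01 -1.16000e-01] [-0.1  0.7 -0.2  0.8 -0.7  0.3 -0.8  0.1 -0.6 -0.4  0.   0.2 -0. ]Traceback (most recent call last):
  File "fit2.py", line 1, in <module>
    from fit import *
  File "fit.py", line 31, in <module>
    c=least_squares(fc,[s.x[0]+20,s.x[1],s.x[2],.5]); print("case",c.x.round(3),fc(c.x).round(1))
                                                                                ~~^^^^^
  File "fit.py", line 28, in fc
    a,b=proj(n,pt(q,-120,h)),proj(n,pt(q,60,h)); d=(b-a)/np.linalg.norm(b-a)
        ~~~~^^^^^^^^^^^^^^^^
  File "fit.py", line 5, in proj
    m=eyes.camera_model(n); c=m["R"]@P+m["t"]; q=m["mtx"]@c; return q[:2]/q[2]
ValueError: time passes only in moves, steps and waits
```

```bash
sed -i 's/^def proj/from functools import cache\ncm=cache(eyes.camera_model)\ndef proj/; s/m=eyes.camera_model(n)/m=cm(n)/' fit.py; python3 fit2.py|tail -3
```

```text
shelf [ 6.08838e+02 -4.36780e+01 -1.24000e-01] [-2.7  0.3  3.1  0.1 -0.1  0.4]
case [ 6.20366e+02 -5.37720e+01 -1.63000e-01  4.45000e-01] [-0.5  0.1  0.7  0.6  0.5 -1.  -0.3  0.3 -0.3 -0.1] old views [-1.1 -0.8 -2.5 -1.5 -0.2  0.  -0.5 -0.6 -0.2  1.6 -1.3 -1.2]
in shelf 12.684620722130017 -8.594803997096221 -0.03954233217713679
```

```bash
cat > h.py <<'E'
import numpy as np
from scipy.spatial.transform import Rotation as Ro
P=np.load("pose.npz"); S,C=P["s"],P["c"]; X0=608.8
def case_w(x,y,z):
    c,s=np.cos(C[2]),np.sin(C[2]); return [C[0]+c*x-s*y,C[1]+s*x+c*y,22+z]
def ori(pitch,yaw=C[2]): return (Ro.from_euler("z",yaw)*Ro.from_euler("y",pitch)*Ro.from_euler("z",np.pi)*Ro.from_euler("x",np.pi)).as_euler("xyz")
E
python3 - <<'E'
from h import *; from cell import arm,eyes
import cv2
arm.close_gripper(20)
print(case_w(-70,-12,0),ori(0))
arm.reach(case_w(-70,-12,100),ori(0))
print(arm.movel(case_w(-70,-12,55),velocity=120,until_force=15),arm.read_tcp_pos())
print(arm.movel(case_w(-70,-12,22),velocity=25,until_force=15),arm.read_tcp_pos(),arm.read_wrist_force())
arm.pause(.3); print(arm.read_tcp_pos(),arm.read_wrist_force())
arm.movel(case_w(-70,-12,150),velocity=200)
arm.let_go()
arm.reach(case_w(-100,2,180),ori(-.2))
im=eyes.snapshot("wrist"); cv2.imwrite("pics/w3.png",cv2.resize(im[:,:,::-1],(800,600),interpolation=cv2.INTER_CUBIC)); 
m=eyes.camera_model("wrist"); np.savez("pics/w3.npz",im=im,**m); print(arm.read_t())
E
```

```text
[np.float64(549.346043159592), np.float64(-54.23603178770341), 22] [3.14159265 0.         2.97835021]
False [550.04794831 -54.05997494  78.19376474]
True [549.15390379 -54.21335055  48.05323174] [-0.97961712  0.41299707  6.93616836]
[549.12358004 -54.20561485  48.05347811] [-0.41665593 -0.3317247   6.38984073]
7.875
```

View pics/w3.png

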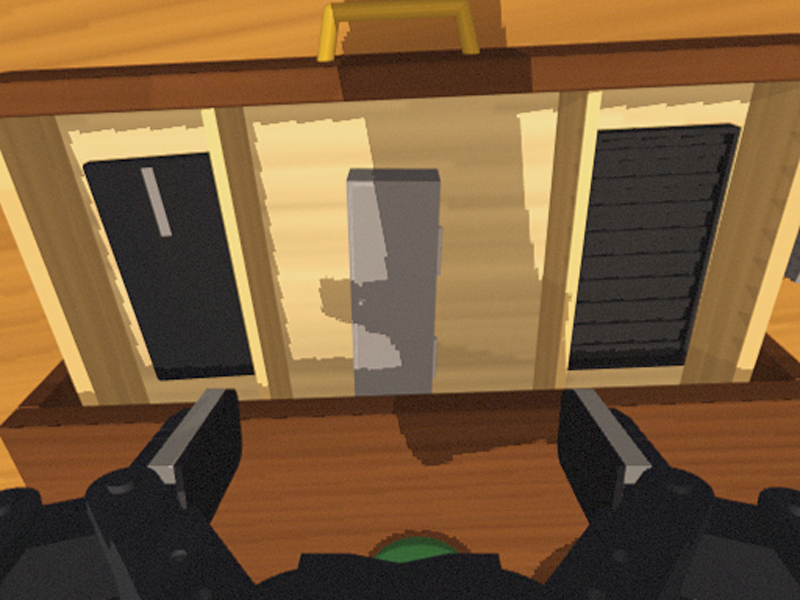

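```bash
cat >> h.py <<'E'
def refine():
    W=np.load("pics/w3.npz"); Ri=W["R"].T; o=-Ri@W["t"]; out=[]
    for u in((348,182),(439,182)):
        d=Ri@np.linalg.inv(W["mtx"])@np.array([(u[0]+.5)*.64-.5,(u[1]+.5)*.64-.5,1]); out.append(o+d*(48-o[2])/d[2])
    return np.array(out)
T0=-.2; LT=np.array([-82,0,2.5])
def tool(f,zf,a):
    """tool pose for case far end underside at shelf x=f, height zf, near end raised by a"""
    yaw=C[2]; far0=np.array(case_w(120,0,0)); f0=f00
    far=far0+np.array([np.cos(yaw),np.sin(yaw),0])*(f-f0); far[2]=zf
    R=Ro.from_euler("z",yaw)*Ro.from_euler("y",a)
    return far+R.apply(LT-[120,0,0]), ori(a+T0)
f00=132.7
E
python3 - <<'E'
from h import *; from cell import arm,solve_ik
r=refine(); print(r.round(1),"width",np.linalg.norm(r[0]-r[1]),"mid",r.mean(0).round(1),"expected",np.round(case_w(-120,0,26),1))
for w in [(132.7,22,0),(115,24,.28),(77,26,.36),(40,27,.5),(0,28,.65),(-45,30,.75),(-50,170,.75)]:
    p,o=tool(*w); q=solve_ik(p,o); print(w,p.round(),None if q is None else np.round(q,2))
E
```

```text
[[499.8 -58.7  48. ]
 [507.6 -11.5  48. ]] width 47.8769677430461 mid [503.7 -35.1  48. ] expected [502.  -34.3  48. ]
(132.7, 22, 0) [539. -40.  24.] [-0.44  0.18  0.48  2.12 -0.09  0.66  1.49]
(115, 24, 0.28) [530. -39.  82.] [-0.45  0.28  0.55  1.87 -0.17  1.12  1.58]
(77, 26, 0.36) [498. -34.  99.] [-0.45  0.25  0.55  1.86 -0.15  1.22  1.56]
(40, 27, 0.5) [474. -30. 126.] [-0.45  0.29  0.57  1.79 -0.17  1.41  1.58]
(0, 28, 0.65) [451. -26. 152.] [-0.46  0.35  0.6   1.72 -0.2   1.59  1.61]
(-45, 30, 0.75) [419. -21. 170.] [-0.46  0.35  0.61  1.72 -0.19  1.69  1.61]
(-50, 170, 0.75) [414. -20. 310.] [-0.43  0.22  0.56  1.56 -0.13  1.94  1.54]
```

Run:
```python
from h import *; from cell import arm,eyes
p,o=tool(132.7,22,0)
ax=Ro.from_euler("xyz",o).apply([0,0,1])
arm.movel(p-ax*90,o)
print(arm.movel(p,velocity=70,until_force=12),arm.read_tcp_pos()-p)
arm.close_gripper(90)
print(arm.read_gripper_width(),arm.read_grasp_force(),arm.read_wrist_force())
for w in [(132.7,25,0),(115,25,.0),(115,25,.15),(115,24.5,.28)]:
    arm.movel(*tool(*w),velocity=60); print(w,arm.read_wrist_force().round(1),arm.read_gripper_width())
arm.pause(.2); print((arm.read_tcp_pos()-tool(115,24.5,.28)[0]).round(1),arm.read_wrist_torque())
import cv2
a=eyes.snapshot("scene")[150:250,150:350]; b=eyes.snapshot("wrist")
cv2.imwrite("pics/g.png",np.vstack([cv2.resize(x[:,:,::-1],(600,300),interpolation=cv2.INTER_CUBIC) for x in(a,b)])); print(arm.read_t())
```

```text
False [0.34151748 0.02501276 0.48001915]
48.13677190238902 93.25269520282745 [-2.62567343  0.04832509  6.03939465]
(132.7, 25, 0) [-0.1  0.6 -2.8] 48.3410733946041
(115, 25, 0.0) [-0.1  0.1 -1.8] 48.346928476832346
(115, 25, 0.15) [ 0.  -0.5 -2.3] 48.620109760614795
(115, 24.5, 0.28) [-1.   0.6 -2.5] 48.28581904013941
[-0.9  0.2 -0.5] [ 0.02397317  0.03177934 -0.02485944]
12.7167
```

View pics/g.png

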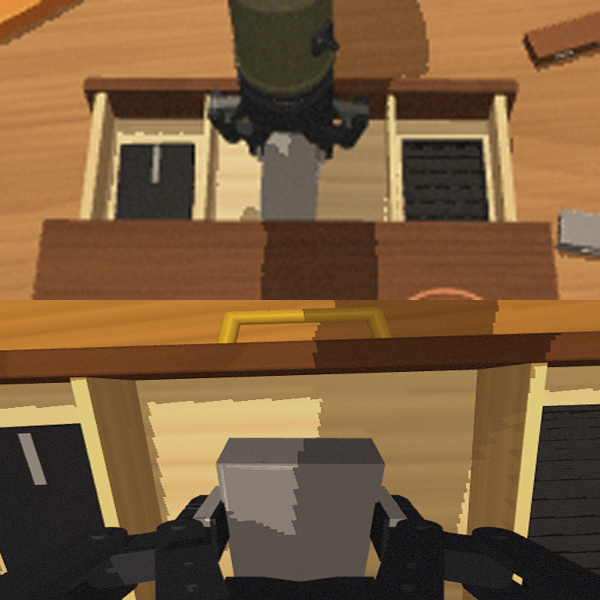

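Grip is firm (48 mm, 93 N), the lid is shut and the near end is up. I'll check the real slant against the wrist picture (near-end top edge at row ≈211, underside edge at ≈177).

Run:
```python
from h import *; from cell import arm,eyes
m=eyes.camera_model("wrist"); p=arm.read_tcp_pos(); 
from scipy.optimize import least_squares
def pix(a,dx,z):
    R=Ro.from_euler("z",C[2])*Ro.from_euler("y",a)
    # pivot about grasp point in case frame
    g=np.array([-86,0,21.]); gw=p-Ro.from_euler("xyz",arm_rot).apply([0,0,19.])
    out=[]
    for zz in(26,0):
        P=gw+R.apply(np.array([-120+dx,0,zz+z])-g); q=m["mtx"]@(m["R"]@P+m["t"]); out.append(q[1]/q[2])
    return out,P
arm_rot=arm.read_tcp_rot()
for a in(.28,.22,.16,.1): 
    o,P=pix(a,0,0); print(a,np.round(o,1),"near underside",P.round(1),"far z",round(P[2]-240*np.sin(a),1))
```

```text
0.28 [208.4 175.4] near underside [493.4 -32.8  90.6] far z 24.3
0.22 [204.8 176.2] near underside [494.1 -32.9  88.3] far z 36.0
0.16 [201.5 177.3] near underside [494.9 -33.1  86.1] far z 47.9
0.1 [198.6 178.7] near underside [495.9 -33.2  83.9] far z 60.0
```

The slant is as commanded: near end about 90 mm up, far end low under the shelf. Drawing it out now.

Run:
```python
from h import *; from cell import arm,eyes
import cv2
for w in [(77,26,.36),(40,27,.5),(0,28,.65),(-50,32,.75),(-55,100,.75),(-55,175,.75)]:
    arm.movel(*tool(*w),velocity=60 if w[1]<50 else 90); print(w,arm.read_wrist_force().round(1),round(arm.read_gripper_width(),1),round(arm.read_t(),1))
arm.pause(.5); print(arm.read_grasp_force(),np.abs(arm.read_qd()).max())
a=eyes.snapshot("scene"); b=eyes.snapshot("wrist")
cv2.imwrite("pics/e.png",np.hstack([cv2.resize(x[:,:,::-1],(400,300),interpolation=cv2.INTER_AREA) for x in(a,b)]))
```

```text
(77, 26, 0.36) [-0.  -0.4 -1.5] 48.2 13.5
(40, 27, 0.5) [ 0.8 -0.3 -1.6] 48.2 14.2
(0, 28, 0.65) [ 0.2  0.6 -1.8] 48.3 15.0
(-50, 32, 0.75) [ 0.7 -0.2 -2. ] 48.7 15.8
(-55, 100, 0.75) [-0.4 -0.4 -2.5] 48.7 16.7
(-55, 175, 0.75) [ 0.4  0.5 -1.4] 48.0 17.7
92.81806647777557 0.00165038409164068
```

View pics/e.png

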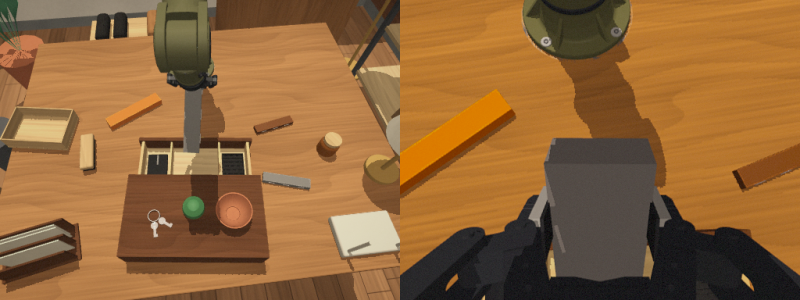

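The case is shut, clear of the shelf and carried only by the fingers. The bystanders haven't moved. I'll check the far-end position (scene pixel ≈(247,195)) and then hand in.

Run:
```python
from h import *; from cell import arm,eyes
m=eyes.camera_model("scene"); yaw=C[2]
far=np.array(case_w(120,0,0))+np.array([np.cos(yaw),np.sin(yaw),0])*(-55-f00); 
for z in(130,175):
    far[2]=z; q=m["mtx"]@(m["R"]@far+m["t"]); print(far.round(),(q[:2]/q[2]).round())
    u=q[:2]/q[2]
if abs(u[1]-195)<10: arm.sign_off(); print("signed off")
```

```text
[554. -43. 130.] [245. 201.]
[554. -43. 175.] [245. 193.]
the job is handed in; nothing more can be done
signed off
```

The lid was pressed shut, and the case was drawn out at a slant and handed in held in the gripper. By my measurements it is about 55 mm in front of the shelf edge with its lower end about 175 mm up, and no bystander had visibly moved; the judge's verdict was not shown.

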